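# Prime the hand lubricator until its indicator pin is out

### The job

Prime the hand lubricator: with the closed fingertips press its round plunger cap all the way down and let it spring all the way back up, again and again, until the indicator pin beside it stands fully out (the narrow neck at its foot shows above the gland); then stop pumping and move clear. The plunger is only pressed on top, never pinched, hooked or pulled; do not touch the pin itself, and leave the things around where they are.

Things in the scene. Friction and masses are not known exactly. Their poses are not given: they have to be found in the camera images.
- pump: the hand lubricator, fixed to the bench: dark steel base plate 90 mm (x) by 160 mm (y), aluminium housing 62 x 140 mm up to 80 mm above the bench. Origin at the centre of the underside, z up. On its top: the plunger at y = +42 mm, the indicator pin at y = -42 mm (pump frame), between them a low black knurled filler cap (26 mm across, top 90 mm high) that does not move.
- plunger_top (a point): centre of the top face of the plunger's cap, moving with it; z up. The cap is a black disc: top face 32 mm across, standing 6 mm proud of a 37 mm rim; 133 mm above the bench when up.
- plunger (a joint): depth of the plunger in m: 0 up (as it rests), 0.020 fully down (hard stop). Its spring pushes back with 9 N at the top and 14 N at the bottom (2 N more at 50 mm/s) and returns it by itself within about half a second when let go.
- plunger_rim: the 37 mm wide, 10 mm thick rim of the plunger cap, under its proud top face; origin on the axis at the rim's underside, 16 mm below point plunger_top. It must not be gripped or hooked.
- indicator (a joint): how far the indicator pin is out, in m: it starts anywhere from 0.002 to 0.032, 0.056 is fully out. Pressing does not move it; each full return of the plunger lifts it to the next of the levels 0.014, 0.028, 0.042, 0.056 (sometimes two levels), if the plunger had gone at least 0.016 down; shorter strokes may do nothing. It stays where it is between strokes. 2 to 4 full strokes are needed.
- pin_head: the bright steel indicator pin, upright, 10 mm across with a 13 mm button head; origin on its axis, level with the gland's top (92 mm above the bench) when the pin is fully in, and rising with it; the pin's top is 8 mm above this origin. Near its foot is a 7 mm long narrow neck (6 mm across), which shows above the gland only when the pin is fully out.
- oil_bottle: white dropper bottle with a long thin spout, 32 mm across, 124 mm tall, standing at the pin end of the lubricator; origin at the centre of its underside. Leave alone.
- bearing: ball bearing, 37 mm across, 12 mm thick, lying in front of the lubricator; origin at the centre of its underside. Leave alone.
- spigot_2: grey turned bush with a flange, 46 mm across, 40 mm tall, standing at the plunger end of the lubricator; origin at the centre of its underside. Leave alone.
- screwdriver_yellow: screwdriver, 163 mm long, 25 mm thick, lying on the left; origin at the centre of its underside. Leave alone.
- grey_tray: open grey plastic box, 84 x 174 x 46 mm, on the left; origin at the centre of its underside. Leave alone.
- solder_spool: wire spool, 61 mm across, 50 mm tall, on the right; origin at the centre of its underside. Leave alone.
- small_carton: small carton, 55 x 76 x 40 mm, left of the lubricator; origin at the centre of its underside. Leave alone.

How it is judged:
By the outcome, as a careful person would: the job done as asked, in the order asked, and still so for the second after the job is handed in, with the robot touching nothing.
It also fails if it takes over 45 s, if anything falls off the work surface, if the arm or the gripper's body presses on something with over 40 N, if the wrist force passes 120 N, or if a joint passes its speed limit or range.

### The arm

A 6-joint arm with a two-finger parallel gripper is mounted at the origin on a cart in front of the work surface, level with it; the furniture and walls round the work are solid. World frame = base frame: x ahead of the robot, y to its left, z up, the work surface at z = 0. Lengths are in m, angles in rad, forces in N, time in s.
With the tool pointing down it reaches from about 0.375 to 0.975 m from the base axis. Payload 3.8 kg.
Tool frame: the origin (TCP) lies midway between the tips of the shut fingers; the grasp point (between the pads) lies 19 mm behind it; z points along the fingers, y is the direction in which the jaws open and shut (so a half turn about z gives the same grasp; the last joint's range is limited). The gripper opens to 85 mm and grips with 20 to 120 N. Pads are 22 mm wide; open, the fingers measure 114 mm over their backs; the gripper's body (76 mm by 85 mm) begins 54 mm behind the grasp point. The pads swing forward as they close: fully open they stand 13 mm farther back than shut.
Start: joints at [1.292, 0.264, 1.604, -0, 1.274, -0.037], TCP at [0.162, 0.655, 0.231] pointing down, gripper open.
Joint ranges: [-2.63, 2.63], [-0.94, 2.18], [0.31, 2.57], [-1.31, 4.45], [0, 2.66], [-2.55, 2.55]. Speed limits (rad/s): [2.57, 2.57, 3.14, 3.14, 3.14, 3.14].

### API

Orientations are given as a rotation vector (axis times angle).
In Python, from workcell import bot gives the robot as it stands.
- The arm moves only by the tool drive_tool, never from a script. Its argument "deltas" is a list of rows, each an object with "hand": the opening, from 0 (shut) to 1 (fully open); "offset": the shift along the world's x, y, z in cm, a list of three; "angular": the turn, a rotation vector about the world's x, y, z in degrees, a list of three. A call has 1 to 8 rows; each row is the pose to reach, as a shift and turn from the pose commanded when the call began; what a row does not reach only later rows make up. A row lasts 1/8 s, in which the tool goes at most 62.5 mm and 10.7 degrees, less where a joint would pass 70% of its speed; a pose out of reach is approached as far as the arm can. A call with a gripper value outside its range is refused whole. The fingers move at their own pace and stop on an object; "force" is the grip in N (left out, the last holds). Time passes only in rows, so rows that repeat a pose let the fingers close. It gives the time, the measured TCP pose, the force and the opening at its end, in the units of the state.
- bot.read_state(): the state, without advancing time (a new reading comes with each control period).
- bot.read_camera(name): name is "scene" or "side" or "wrist"; returns a dict with "frame" (480x640x3 uint8, blue, green, red), "mtx" (3x3 intrinsics, pixels), "k1" (the pictures are not rectified: a ray, as slopes to the right and down, at radius r is drawn at 1 + k1 r^2 times it, then the intrinsics apply), "R" (3x3) and "t" (3): a world point X has camera coordinates R X + t. Camera axes: x right, y down, z forward; pixel columns grow to the right and rows downward; lengths in m; the calibration is good to about 2 mm. A picture is of the moment at which its call begins. There is no depth.
- bot.finish_job(): hands the job in, once; it reports no verdict.
The state is a dict: "time": time; "q": joint angles; "joint_vel": joint speeds; "joint_torque": joint torques, N m; "tool_pos": TCP position; "tcp_rot": TCP orientation; "wrist_force": force on the tool from outside, world axes, zero at the start; "torque": the same for the moment, N m; "width": opening from 0.0 (shut) to 1.0 (fully open).
Only numpy, scipy, OpenCV 4.12 (cv2) and the standard library are available. Lean on these libraries where they do the work, as an engineer would, in place of code of your own. Each camera call takes 0.05 s, during which the arm holds its last target. There are 200 camera calls.

## Working session

There is one attempt and no reset: what is moved stays moved. The work goes in short steps, Python scripts to look and compute and a tool call to move; the robot and the scene stay as the last step left them, time stands still between calls to the robot, and variables do not carry over. Pictures are saved under pics/ and viewed, about 8 in all and at most 12, crops included, and the job is handed in when it is done.

Besides the shell and the picture viewer there is one more tool, called after "Emit:" as a command line: name --argument value ..., lists and objects as JSON in quotes. drive_tool: Moves the arm, as the interface text tells. Its arguments: {"type":"object","properties":{"deltas":{"type":"array"},"force":{"type":"number"}},"required":["deltas"]}

```bash
mkdir -p pics
cat > h.py <<'E'
import numpy as np, cv2
from workcell import bot
def cam(n,save=None):
    c=bot.read_camera(n)
    if save: cv2.imwrite('pics/'+save,c['frame'])
    return c
def ray(c,u,v):
    D=np.array([c['k1'],0,0,0,0],float)
    p=cv2.undistortPoints(np.array([[[u,v]]],float),np.array(c['mtx']),D,None,None,None)[0,0]
    R=np.array(c['R']);t=np.array(c['t'])
    d=R.T@np.array([p[0],p[1],1]);return -R.T@t,d
def onz(c,u,v,z):
    o,d=ray(c,u,v);return o+d*(z-o[2])/d[2]
def proj(c,X):
    D=np.array([c['k1'],0,0,0,0],float)
    return cv2.projectPoints(np.array(X,float).reshape(-1,1,3),cv2.Rodrigues(np.array(c['R']))[0],np.array(c['t'],float),np.array(c['mtx']),D)[0].reshape(-1,2)
E
python3 - <<'E'
from h import *
import pickle
cs={}
for n in ['scene','side']:
    cs[n]=cam(n,n+'0.png'); c=cs[n]; print(n,-np.array(c['R']).T@np.array(c['t']))
pickle.dump(cs,open('c0.pkl','wb'))
s=bot.read_state();print(s['time'],s['tool_pos'],s['tcp_rot'],s['wrist_force'])
E
```

```text
scene [-0.65241259 -0.73417179  0.79349329]
side [0.53023965 1.08724881 1.05692382]
0.1 [0.16142363 0.65471164 0.23005137] [-0.37882637 -3.11834264  0.00322663] [ 0.25611052  0.90547634 -0.24599757]
```

View pics/scene0.png

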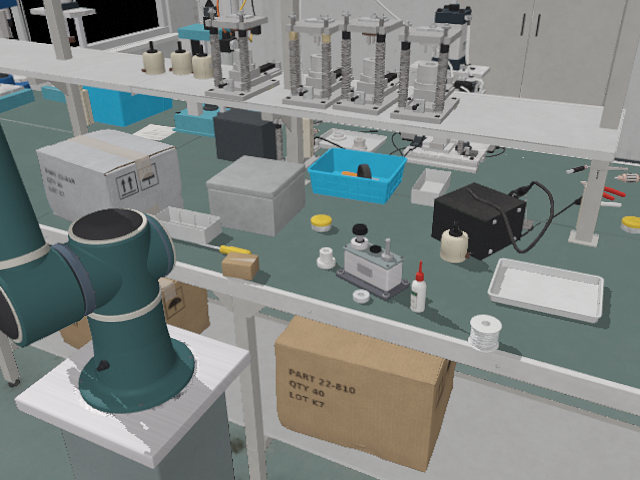

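View pics/side0.png

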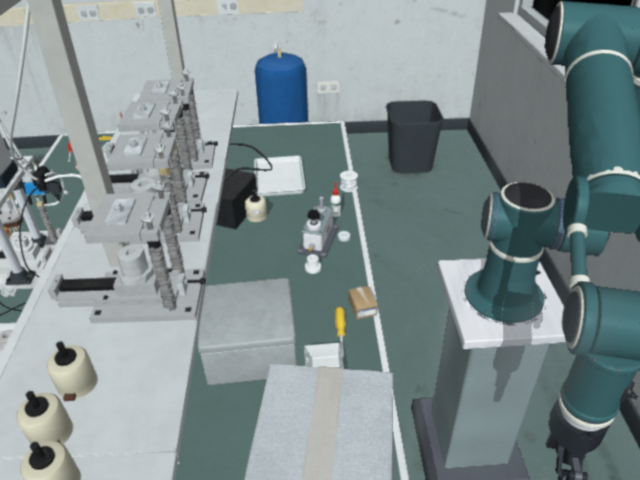

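Scene: the pump is at about (372,262), with the black plunger cap at (360,230) and the pin at (387,242). The red-tipped bottle is to its right and the bush to its left. In the side view the cap is at (314,214).

Run:
```python
from h import *
import pickle
cs=pickle.load(open('c0.pkl','rb'))
a=cs['scene'];b=cs['side']
def blob(c,x0,y0,x1,y1,thr=45):
    g=c['frame'][y0:y1,x0:x1].max(2);m=(g<thr).astype('uint8')
    n,l,s,ce=cv2.connectedComponentsWithStats(m)
    return [(s[i].tolist(),(ce[i]+[x0,y0]).round(1).tolist()) for i in range(1,n) if s[i,4]>8]
print(blob(a,345,215,400,260));print(blob(b,300,200,335,240))
print('cap scene@.125',onz(a,360,230,.125),'side',onz(b,314,214,.125))
print('pin@.1',onz(a,387,242,.12), 'basecorners', [onz(a,*p,0.0).round(3).tolist() for p in [(336,273),(405,296)]])
im=np.hstack([cv2.resize(a['frame'][210:310,310:440],None,fx=3,fy=3,interpolation=2),cv2.resize(b['frame'][180:280,290:360],None,fx=3,fy=3,interpolation=2)])
cv2.imwrite('pics/crop0.png',im)
```

```text
[([8, 9, 14, 11, 131], [359.5, 229.2]), ([25, 31, 11, 7, 64], [375.0, 248.8])]
[([8, 11, 11, 8, 69], [313.3, 214.4])]
cap scene@.125 [ 0.50441316 -0.24739097  0.125     ] side [ 0.50530188 -0.24227169  0.125     ]
pin@.1 [ 0.48601453 -0.32186426  0.12      ] basecorners [[0.49, -0.192, 0.0], [0.469, -0.378, 0.0]]
```

View pics/crop0.png

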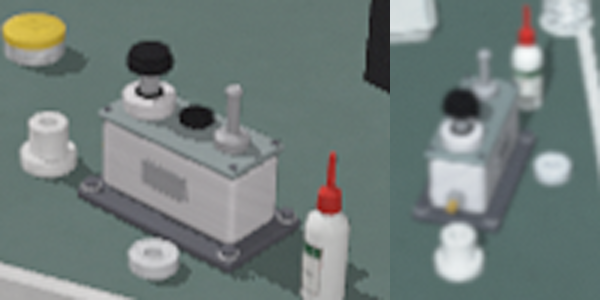

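Run:
```python
from h import *
import pickle
cs=pickle.load(open('c0.pkl','rb'))
a=cs['scene'];b=cs['side']
print('carton foot',onz(a,70,226,0),onz(a,180,207,0))
for z in (.2,.25,.3,.35): print(z,[onz(b,*p,z).round(3).tolist() for p in [(268,367),(393,376)]],[onz(a,*p,z).round(3).tolist() for p in [(178,148),(64,170)]])
print('grey',onz(a,212,205,0),onz(a,268,230,0),onz(b,203,382,0),onz(b,297,370,0))
```

```text
carton foot [0.39539229 0.59055172 0.        ] [0.62590828 0.38830046 0.        ]
0.2 [[0.617, 0.373, 0.2], [0.379, 0.412, 0.2]] [[0.604, 0.347, 0.2], [0.352, 0.508, 0.2]]
0.25 [[0.612, 0.414, 0.25], [0.388, 0.451, 0.25]] [[0.498, 0.255, 0.25], [0.267, 0.403, 0.25]]
0.3 [[0.607, 0.456, 0.3], [0.396, 0.491, 0.3]] [[0.392, 0.164, 0.3], [0.183, 0.298, 0.3]]
0.35 [[0.602, 0.498, 0.35], [0.405, 0.53, 0.35]] [[0.286, 0.073, 0.35], [0.098, 0.194, 0.35]]
grey [6.78082039e-01 3.09738837e-01 1.11022302e-16] [0.61210797 0.07449152 0.        ] [0.78841993 0.24070165 0.        ] [0.56795399 0.21963302 0.        ]
```

Emit:
drive_tool --deltas '[{"hand": 0,"offset": [0,0,6],"angular": [0,0,0]},{"hand": 0,"offset": [1,-2,11],"angular": [0,0,0]},{"hand": 0,"offset": [4,-7,12],"angular": [0,0,0]},{"hand": 0,"offset": [7,-12,12],"angular": [0,0,0]},{"hand": 0,"offset": [10,-17,12],"angular": [0,0,0]},{"hand": 0,"offset": [14,-22,12],"angular": [0,0,0]},{"hand": 0,"offset": [18,-26,12],"angular": [0,0,0]},{"hand": 0,"offset": [22,-31,12],"angular": [0,0,0]}]' --force 60

```text
time: 1.1
tool_pos: [0.3815, 0.345, 0.3509]
tcp_rot: [-0.378, -3.119, 0.0]
wrist_force: [0.6, 0.4, 0.5]
width: 0.001
```

Emit:
drive_tool --deltas '[{"hand": 0,"offset": [2,-5.8,0],"angular": [0,0,0]},{"hand": 0,"offset": [4,-11.6,0],"angular": [0,0,0]},{"hand": 0,"offset": [6,-17.4,0],"angular": [0,0,0]},{"hand": 0,"offset": [8,-23,0],"angular": [0,0,0]},{"hand": 0,"offset": [9,-29,0],"angular": [0,0,0]},{"hand": 0,"offset": [10,-35,0],"angular": [0,0,0]},{"hand": 0,"offset": [11,-41,0],"angular": [0,0,0]},{"hand": 0,"offset": [12,-46,0],"angular": [0,0,0]}]'

```text
time: 2.1
tool_pos: [0.5003, -0.1157, 0.3509]
tcp_rot: [-0.381, -3.118, -0.0]
wrist_force: [1.0, 1.0, 0.5]
width: -0.001
```

Run:
```python
from h import *
import pickle
for n in ['wrist']:
    c=cam(n,n+'1.png'); pickle.dump(c,open('w1.pkl','wb'))
s=bot.read_state();print(s['time'],s['tool_pos'],s['tcp_rot'],s['wrist_force'],-np.array(c['R']).T@np.array(c['t']))
print(proj(c,[[.505,-.245,.133],[.486,-.322,.12],s['tool_pos']]))
```

```text
2.15 [ 0.50115055 -0.12115192  0.35040518] [ 0.38516357  3.11781394 -0.00844476] [ 0.8830603  -3.83534977  1.12021622] [ 0.42932151 -0.09799776  0.49287718]
[[211.06728294 240.12097099]
 [147.53482564 236.99967222]
 [310.42893616 305.21325517]]
```

View pics/wrist1.png

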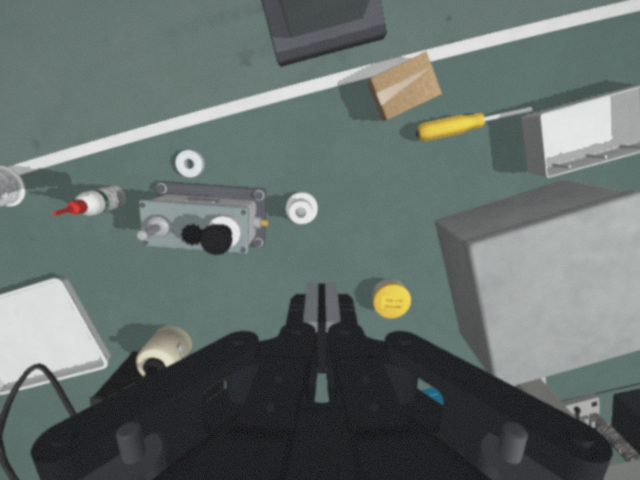

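Wrist view: the cap is at about (216,239), the filler cap at (192,234) and the pin head at (145,233). The projected cap estimate agrees to within a few pixels.

Run:
```python
from h import *
import pickle
c=pickle.load(open('w1.pkl','rb'));a=pickle.load(open('c0.pkl','rb'))
g=c['frame'][215:265,175:245].max(2);m=(g<45).astype('uint8')
m=cv2.morphologyEx(m,cv2.MORPH_OPEN,cv2.getStructuringElement(2,(23,23)))
ys,xs=np.nonzero(m);u,v=xs.mean()+175,ys.mean()+215;print(u,v,np.ptp(xs),np.ptp(ys))
print('wrist',onz(c,u,v,.125));print('scene',onz(a['scene'],359.5,229.2,.126),'side',onz(a['side'],313.3,214.4,.126))
P=onz(c,145,235,.11);print('pin approx',P,onz(c,233,228,.09))
```

```text
<stdin>:6: RuntimeWarning: Mean of empty slice.
  ret = ret.dtype.type(ret / rcount)
Traceback (most recent call last):
ValueError: zero-size array to reduction operation maximum which has no identity
```

Run:
```python
from h import *
import pickle
c=pickle.load(open('w1.pkl','rb'));a=pickle.load(open('c0.pkl','rb'))
g=c['frame'][215:265,175:245].max(2);m=(g<70).astype('uint8')
d=cv2.distanceTransform(m,2,5);_,r,_,p=cv2.minMaxLoc(d);u,v=p[0]+175,p[1]+215;print(u,v,r)
print('wrist',onz(c,u,v,.125));print('scene',onz(a['scene'],359.5,229.2,.126),'side',onz(a['side'],313.3,214.4,.126))
print('pin approx',onz(c,145,235,.11),'collar',onz(c,231,230,.085))
```

```text
216 239 14.581398010253906
wrist [ 0.50678251 -0.24226436  0.125     ]
scene [ 0.50583122 -0.24549001  0.126     ] side [ 0.50741437 -0.23900828  0.126     ]
pin approx [ 0.48443192 -0.33005084  0.11      ] collar [ 0.50852669 -0.23550032  0.085     ]
```

Emit:
drive_tool --deltas '[{"hand": 0,"offset": [0.1,-4,-4],"angular": [0,0,0]},{"hand": 0,"offset": [0.2,-8,-8],"angular": [0,0,0]},{"hand": 0,"offset": [0.4,-11,-12],"angular": [0,0,0]},{"hand": 0,"offset": [0.4,-12.8,-15],"angular": [0,0,0]},{"hand": 0,"offset": [0.4,-12.8,-17],"angular": [0,0,0]},{"hand": 0,"offset": [0.4,-12.8,-18],"angular": [0,0,0]},{"hand": 0,"offset": [0.4,-12.8,-18],"angular": [0,0,0]},{"hand": 0,"offset": [0.4,-12.8,-18],"angular": [0,0,0]}]'

```text
time: 3.15
tool_pos: [0.5057, -0.2412, 0.1728]
tcp_rot: [0.377, 3.116, -0.001]
wrist_force: [0.0, -0.4, -0.5]
width: -0.003
```

Run:
```python
from h import *
import pickle
c=cam('wrist');a=cam('scene');b=cam('side'); pickle.dump((c,a,b),open('w2.pkl','wb'))
s=bot.read_state();print(s['time'],s['tool_pos'],s['tcp_rot'],s['wrist_force'])
X=[[.506,-.243,.133],s['tool_pos']]
print(proj(c,X),proj(a,X),proj(b,X))
def k(x,x0,y0,w,h,f): return cv2.resize(x['frame'][y0:y0+h,x0:x0+w],None,fx=f,fy=f,interpolation=2)
im=np.hstack([k(a,320,200,100,100,4),k(c,220,200,200,200,2)])
cv2.imwrite('pics/v2.png',im)
```

```text
3.3 [ 0.50552775 -0.24145348  0.17269318] [ 3.77667841e-01  3.11651882e+00 -1.37868654e-03] [-0.04341245 -0.62557953  0.42304618]
[[318.3555857  270.90912794]
 [320.54282137 301.35338852]] [[358.59913297 226.30234965]
 [358.19136685 210.96536292]] [[313.66417059 211.58300124]
 [313.43031725 200.34466004]]
```

View pics/v2.png

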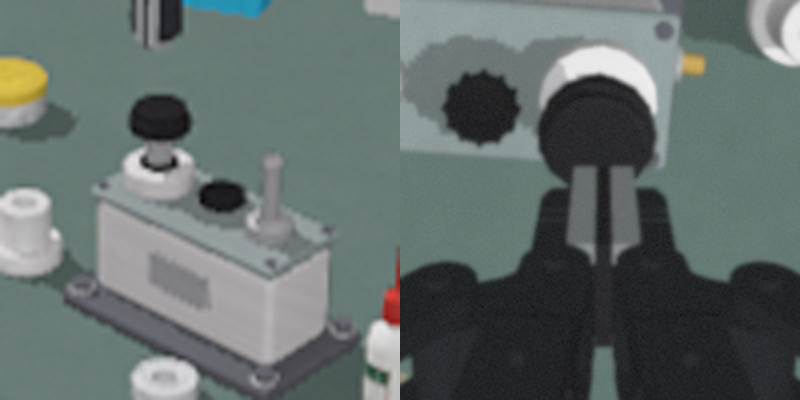

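The fingertips are centred over the cap to within about 2 mm: in the scene crop the tips are at column 158 and the cap at 160. In the wrist crop the cap is slightly toward the robot, so I'll shift x by -2 mm. The pin stands partly out.

Emit:
drive_tool --deltas '[{"hand": 0,"offset": [-0.2,-0.1,-2.5],"angular": [0,0,0]},{"hand": 0,"offset": [-0.2,-0.1,-3.6],"angular": [0,0,0]},{"hand": 0,"offset": [-0.2,-0.1,-4.2],"angular": [0,0,0]},{"hand": 0,"offset": [-0.2,-0.1,-4.8],"angular": [0,0,0]},{"hand": 0,"offset": [-0.2,-0.1,-5.3],"angular": [0,0,0]},{"hand": 0,"offset": [-0.2,-0.1,-5.7],"angular": [0,0,0]},{"hand": 0,"offset": [-0.2,-0.1,-5.7],"angular": [0,0,0]}]'

```text
time: 4.18
tool_pos: [0.5022, -0.2421, 0.1163]
tcp_rot: [-0.379, -3.117, -0.001]
wrist_force: [-6.5, 3.6, 12.3]
width: 0.001
```

Run:
```python
from h import *
s=bot.read_state();print(s['time'],s['tool_pos'],s['wrist_force'],s['width'])
```

```text
4.175 [ 0.50218329 -0.24213789  0.11627904] [-6.47720434  3.61862656 12.31443138] 0.0005624395386955038
```

Emit:
drive_tool --deltas '[{"hand": 0,"offset": [0,0,-0.3],"angular": [0,0,0]},{"hand": 0,"offset": [0,0,-0.5],"angular": [0,0,0]},{"hand": 0,"offset": [0,0,-0.6],"angular": [0,0,0]}]'

```text
time: 4.55
tool_pos: [0.5024, -0.2422, 0.1129]
tcp_rot: [-0.378, -3.117, -0.001]
wrist_force: [-12.0, 7.2, 29.2]
width: 0.001
```

Hard stop reached: 29 N at z = 0.113. Now I'll release it.

Emit:
drive_tool --deltas '[{"hand": 0,"offset": [0,0,1.2],"angular": [0,0,0]},{"hand": 0,"offset": [0,0,3],"angular": [0,0,0]},{"hand": 0,"offset": [0,0,6],"angular": [0,0,0]},{"hand": 0,"offset": [0,0,6],"angular": [0,0,0]},{"hand": 0,"offset": [0,0,6],"angular": [0,0,0]},{"hand": 0,"offset": [0,0,6],"angular": [0,0,0]}]'

```text
time: 5.3
tool_pos: [0.5019, -0.242, 0.1669]
tcp_rot: [-0.379, -3.116, -0.001]
wrist_force: [0.0, -0.8, 0.0]
width: 0.004
```

```bash
cat > v.py <<'E'
from h import *
import sys
def k(x,x0,y0,w,h,f): return cv2.resize(x['frame'][y0:y0+h,x0:x0+w],None,fx=f,fy=f,interpolation=2)
a=cam('scene');c=cam('wrist');s=bot.read_state()
cv2.imwrite('pics/%s.png'%sys.argv[1],np.hstack([k(a,330,190,80,80,5),k(c,120,180,240,240,5/3)]))
# pin top in scene: bright column near u=388
print(s['time'],s['tool_pos'],s['wrist_force'])
P=np.array([.4845,-.325])
for h in (0,.014,.028,.042,.056): print(h,proj(a,[[*P,.1+h]])[0].round(1))
E
python3 v.py v3
```

```text
5.4 [ 0.50198963 -0.24208191  0.16702599] [-0.2818221  -0.24198489 -0.25093742]
0 [387.7 250.3]
0.014 [388.  244.9]
0.028 [388.2 239.5]
0.042 [388.5 234. ]
0.056 [388.7 228.5]
```

View pics/v3.png

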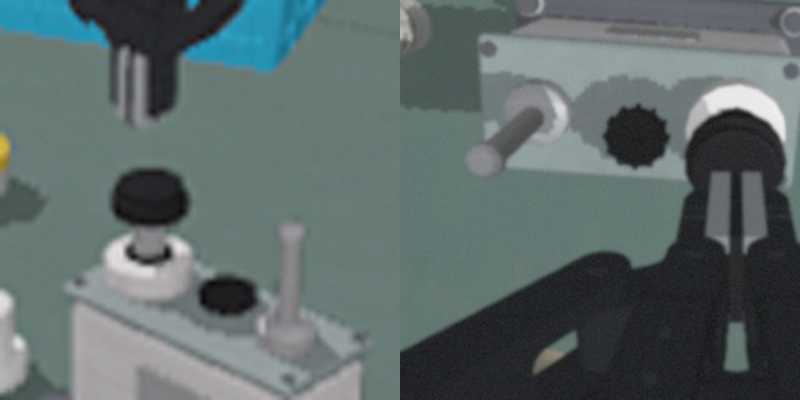

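The plunger is back up. The pin top is now at scene row 234.8, against 238 before, which matches 0.042 (predicted row 234). No neck shows, so one more stroke should do it.

Emit:
drive_tool --deltas '[{"hand": 0,"offset": [0,0,-2.8],"angular": [0,0,0]},{"hand": 0,"offset": [0,0,-3.6],"angular": [0,0,0]},{"hand": 0,"offset": [0,0,-4.3],"angular": [0,0,0]},{"hand": 0,"offset": [0,0,-5],"angular": [0,0,0]},{"hand": 0,"offset": [0,0,-5.5],"angular": [0,0,0]},{"hand": 0,"offset": [0,0,-5.8],"angular": [0,0,0]},{"hand": 0,"offset": [0,0,-6],"angular": [0,0,0]},{"hand": 0,"offset": [0,0,-6],"angular": [0,0,0]}]'

```text
time: 6.4
tool_pos: [0.5014, -0.2417, 0.1129]
tcp_rot: [-0.378, -3.115, -0.002]
wrist_force: [-14.0, 7.9, 29.1]
width: -0.002
```

Emit:
drive_tool --deltas '[{"hand": 0,"offset": [0,0,1.2],"angular": [0,0,0]},{"hand": 0,"offset": [0,0,3],"angular": [0,0,0]},{"hand": 0,"offset": [0,0,6],"angular": [0,0,0]},{"hand": 0,"offset": [0,0,6],"angular": [0,0,0]},{"hand": 0,"offset": [0,0,6],"angular": [0,0,0]},{"hand": 0,"offset": [0,0,6],"angular": [0,0,0]}]'

```text
time: 7.15
tool_pos: [0.5018, -0.242, 0.1668]
tcp_rot: [-0.379, -3.116, -0.001]
wrist_force: [-0.1, 0.2, -0.3]
width: -0.002
```

```bash
python3 v.py v4
```

```text
7.25 [ 0.50196433 -0.24203708  0.16699011] [ 0.11624533  0.93715722 -0.26736582]
0 [387.7 250.3]
0.014 [388.  244.9]
0.028 [388.2 239.5]
0.042 [388.5 234. ]
0.056 [388.7 228.5]
```

View pics/v4.png

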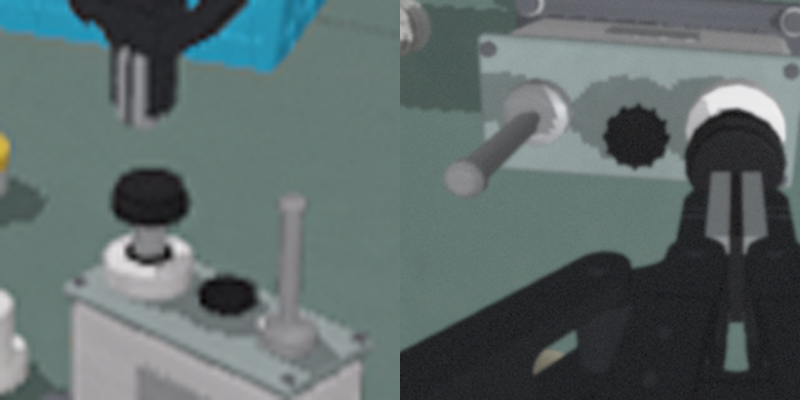

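The pin rose again: its top is at row ~229.6. I can't make out the neck at this resolution, so I'll measure the height by triangulation before deciding.

Run:
```python
from h import *
a=cam('scene');c=cam('wrist');b=cam('side')
np.set_printoptions(precision=4,suppress=True)
def tri(r):
    A=sum(np.eye(3)-np.outer(d,d)/(d@d) for o,d in r);B=sum((np.eye(3)-np.outer(d,d)/(d@d))@o for o,d in r)
    return np.linalg.solve(A,B)
print('top now',tri([ray(a,388.5,230.2),ray(c,159.6,287)]),'prev',tri([ray(a,388.3,235.5),ray(c,171,276)]))
print('gland top', tri([ray(a,387.8,190+325/5),ray(c,120+143/1.667,180+112/1.667)]))
k=lambda f,x0,y0,w,h,s:cv2.resize(f[y0:y0+h,x0:x0+w],None,fx=s,fy=s,interpolation=cv2.INTER_CUBIC)
cv2.imwrite('pics/v5.png',np.hstack([k(a['frame'],370,222,36,40,10),k(b['frame'],300,185,40,40,10)]))
g=a['frame'][:,380:398].max(2)
for v in range(226,264): print(v,g[v])
```

```text
top now [ 0.4826 -0.3244  0.1517] prev [ 0.4824 -0.3244  0.1382]
gland top [ 0.4837 -0.3235  0.086 ]
226 [120 122 121 122 121 122 123 124 122 122 122 123 122 121 121 122 122 121]
227 [121 123 121 121 122 121 122 122 123 122 123 122 123 121 121 121 121 120]
228 [122 122 121 121 122 123 123 124 127 125 121 123 123 122 121 121 122 121]
229 [123 122 122 122 123 124 127 134 133 135 132 120 122 122 122 122 122 123]
230 [122 123 122 122 121 116 138 148 150 149 145 118 122 123 123 123 124 125]
231 [123 124 123 124 121 118 134 147 152 148 136 117 122 123 124 124 124 125]
232 [123 123 124 123 124 123 122 136 140 134 118 120 123 124 123 124 124 124]
233 [123 123 123 124 122 120 111 133 138 133 114 123 124 123 124 123 123 123]
234 [121 123 122 122 123 119 112 134 139 133 118 126 124 123 123 124 122 122]
235 [122 121 123 123 123 120 112 134 137 132 117 124 123 122 122 122 123 122]
236 [121 122 123 122 122 120 114 133 138 131 114 123 123 123 123 122 121 122]
237 [121 122 122 122 121 118 115 133 137 129 113 124 124 124 123 124 123 123]
238 [121 122 122 122 122 119 116 134 137 129 114 124 123 121 12
[... 1264 characters left out ...]
55 [114 146 185 133 137 138 141 141 143 142 140 139 136 143 158 159 157 151]
256 [112 134 166 138 142 145 146 148 153 153 149 145 137 133 160 158 156 157]
257 [139 132 131 130 137 144 148 154 155 153 149 140 131 115 147 159 156 156]
258 [154 136 130 125 130 138 142 148 147 144 141 131 120 107 122 146 160 158]
259 [156 144 133 129 133 136 137 136 135 133 131 127 119 115 117 123 148 161]
260 [158 157 150 143 126 133 136 140 136 129 126 115 118 118 117 117 122 147]
261 [158 159 159 156 143 141 124 130 127 122 119 112 119 118 118 119 117 125]
262 [158 159 158 159 161 158 141 138 116 117 119 119 120 119 119 120 125 124]
263 [159 159 159 159 160 161 162 160 145 140 118 119 118 120 124 128 125 120]
```

View pics/v5.png

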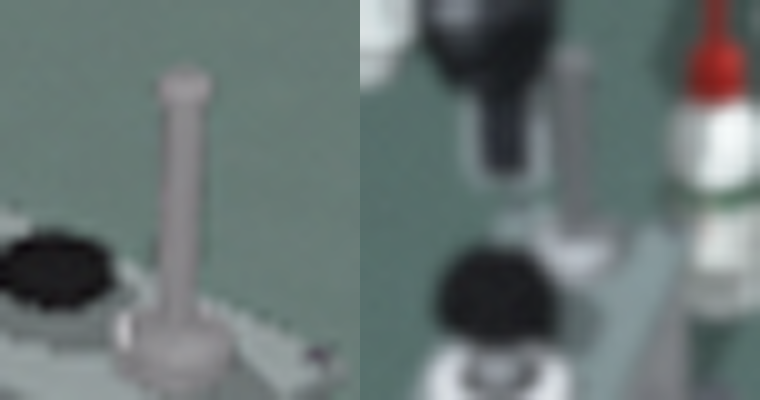

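Triangulated relative to the gland, the pin height fits "fully out" (66 mm against 64 mm expected), but the absolute heights read about 4 mm low. I'll back away for a more oblique wrist view to check for the neck.

Emit:
drive_tool --deltas '[{"hand": 0,"offset": [0,2,1],"angular": [0,0,0]},{"hand": 0,"offset": [0,5,1],"angular": [0,0,0]},{"hand": 0,"offset": [0,7,1],"angular": [0,0,0]},{"hand": 0,"offset": [0,7,1],"angular": [0,0,0]},{"hand": 0,"offset": [0,7,1],"angular": [0,0,0]},{"hand": 0,"offset": [0,7,1],"angular": [0,0,0]}]'

```text
time: 8.15
tool_pos: [0.5027, -0.173, 0.1783]
tcp_rot: [0.38, 3.118, -0.0]
wrist_force: [-0.0, 0.1, -0.1]
width: -0.001
```

Run:
```python
from h import *
c=cam('wrist')
u,v=proj(c,[[.483,-.324,.096]])[0];print(u,v)
t=proj(c,[[.483,-.324,.156]])[0];print(t)
x0=int(max(0,min(u,t[0])-25));y0=int(min(v,t[1])-30)
cv2.imwrite('pics/v6.png',cv2.resize(c['frame'][y0:y0+95,x0:x0+120],None,fx=6,fy=6,interpolation=cv2.INTER_CUBIC));print(x0,y0)
```

```text
113.93785070689387 269.5053290449689
[ 51.79964689 309.28673273]
26 239
```

View pics/v6.png

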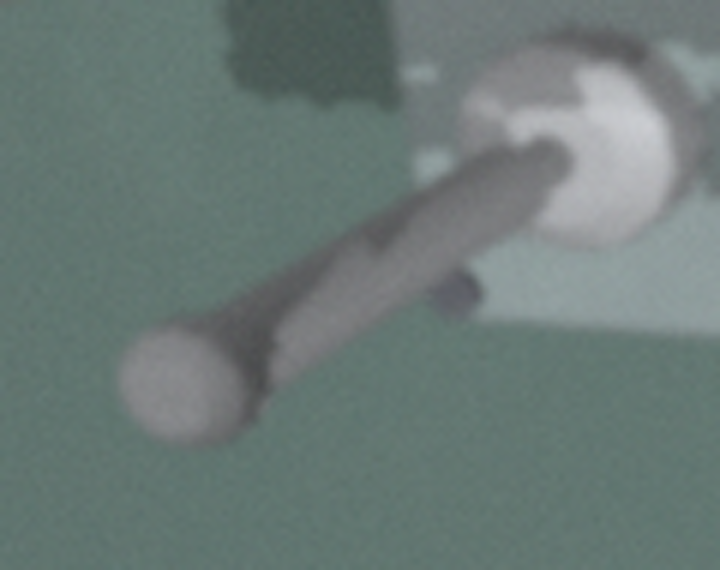

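The neck now shows at the pin's foot: it narrows at crop (550,160) against the white gland. The pin length of 73 px matches 74 px predicted for 0.056, where 0.042 would give about 57. I'll lift clear and hand in.

Emit:
drive_tool --deltas '[{"hand": 0,"offset": [0,2,5],"angular": [0,0,0]},{"hand": 0,"offset": [0,4,10],"angular": [0,0,0]},{"hand": 0,"offset": [0,4,12],"angular": [0,0,0]},{"hand": 0,"offset": [0,4,12],"angular": [0,0,0]},{"hand": 0,"offset": [0,4,12],"angular": [0,0,0]}]'

```text
time: 8.82
tool_pos: [0.5016, -0.1328, 0.296]
tcp_rot: [-0.38, -3.115, -0.001]
wrist_force: [-1.0, 0.3, -0.6]
width: 0.002
```

Run:
```python
from h import *
s=bot.read_state();print(s['time'],s['tool_pos'],s['wrist_force'],np.abs(s['joint_vel']).max())
print(bot.finish_job())
```

```text
8.825 [ 0.50164406 -0.13278265  0.29599697] [-1.01005264  0.29297419 -0.63957835] 0.015830401594568628
the job is handed in; nothing more can be done
None
```

The lubricator is primed: the indicator pin stands fully out, and the job was handed in at 8.8 s.

- **Strokes:** I made two full strokes with the closed fingertips. Each one reached the hard stop at tip height 0.113 m with about 29 N. The plunger was seen fully up again after each one.
- **Pin:** Its level went from about 0.03 to 0.042 to 0.056. The last close wrist view shows the narrow neck above the gland, and the pin's length matches fully out (73 px against 74 px predicted).
- **After pumping:** The gripper moved clear, with about 1 N at the wrist, which is within its noise. It never went near the surrounding items, but I took no final picture of all of them.
- **Disagreements:**
  - Triangulated heights of the pin top and gland came out 4–6 mm low, more than the 2 mm calibration error. I judged the level by the pin's height above the gland and by the neck.
  - The neck could not be made out in the scene and side views.
  - While pressing, there was also a sideways force of about 14–16 N.

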